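Prop the test kiln ajar with its lift lever

ROBOT

A 7-joint arm with a two-finger parallel gripper is mounted at the origin on a cart in front of the work surface, level with it; the furniture and walls round the work are solid. World frame = base frame: x ahead of the robot, y to its left, z up, the work surface at z = 0. Lengths are in m, angles in rad, forces in N, time in s.
With the tool pointing down it reaches from about 0.4 to 0.85 m from the base axis. Payload 10.4 kg.
Tool frame: the origin (TCP) lies at the very end of the fingers, on their centre line; the grasp point (between the pads) lies 19 mm behind it; z points along the fingers, x is the direction in which the jaws open and shut, and the axes are right-handed (so a half turn about z gives the same grasp; the last joint's range is limited). The gripper opens to 87 mm and grips with 3 to 60 N. Pads are 19 mm wide; open, the fingers measure 117 mm over their backs; the gripper's body (75 mm by 190 mm) begins 51 mm behind the grasp point.
Start: joints at [-1.307, 0.332, -0.065, 1.46, 0.022, 1.35, -0.088], TCP at [0.177, 0.599, 0.223] pointing down, gripper open.
Joint ranges: [-2.6, 2.6], [-0.5, 2.12], [-1.47, 1.34], [0.16, 2.42], [-1.27, 4.41], [0.06, 2.06], [-2.6, 2.6]. Speed limits (rad/s): [2.22, 2.22, 2.79, 2.79, 3.14, 3.14, 3.14].

INTERFACE

Orientations are given as a unit quaternion [x, y, z, w].
In Python, from bench import r gives the robot as it stands. The module is installed in compiled form; this text tells all that it offers.
- The arm moves only by the tool carry_out, never from a script. Its argument "commands" is a list that holds one entry, the list of rows, each a list of 7 numbers: the closure in counts, from 0 (fully open) to 255 (shut), then the shift along the tool's x, y, z in units of 25 mm (1.0 is 25 mm), then the turn, a rotation vector about the tool's x, y, z in units of 5 degrees (1.0 is 5 degrees). A call has 1 to 12 rows; each row is the pose to reach, as a shift and turn from the pose measured when the call began, along the tool's axes at that moment; what a row does not reach only later rows make up. A row lasts 1/8 s, in which the tool goes at most 62.5 mm and 10.7 degrees, less where a joint would pass 70% of its speed; a pose out of reach is approached as far as the arm can. A call with a gripper value outside its range is refused whole. The fingers move at their own pace and stop on an object; "grip_force" is the grip in N (left out, the last holds). Time passes only in rows, so rows that repeat a pose let the fingers close. It gives the time, the measured TCP pose, the force and the opening at its end, in the units of the state.
- r.read_state(): the state, without advancing time (a new reading comes with each control period).
- r.camera(name): name is "scene" or "side" or "wrist"; returns the picture (420x560x3 uint8, blue, green, red); there is no depth.
- r.camera_info(name): a dict with "fx", "fy", "cx", "cy" (pixels), "k1" (the pictures are not rectified: a ray, as slopes to the right and down, at radius r is drawn at 1 + k1 r^2 times it, then the intrinsics apply), "origin" and "rotation" of the camera in the world. Camera axes: x right, y down, z forward; pixel columns grow to the right and rows downward; lengths in m; the calibration is good to about 2 mm. A picture is of the moment at which its call begins: read the wrist's pose just before it. camera_info takes no time and is no camera call; for the wrist camera it gives the pose at the moment of the call.
- r.close_job(): hands the job in, once; it reports no verdict.
The state is a dict: "time": time; "joint_positions": joint angles; "joint_vel": joint speeds; "joint_torque": joint torques, N m; "ee_pos": TCP position; "eef_rot": TCP orientation; "ft_force": force on the tool from outside, world axes, zero at the start; "torque": the same for the moment, N m; "width": finger opening in m.
Only numpy, scipy, OpenCV 4.12 (cv2) and the standard library are available. Lean on these libraries where they do the work, as an engineer would, in place of code of your own. Each camera call takes 0.05 s, during which the arm holds its last target.

TASK

Prop the bench kiln's heavy lid ajar by its lift lever: with the fingertips press the red pad down until the lever is at the bottom of the grey keeper gate, push it to the left under the overhang, and let it up gently so that it stays hooked behind the lip; then come away. Only press and push: never pick the lever out of its fork, touch the kiln or its lid, or let the lid drop, and leave everything else on the table where it stands.

Things in the scene. Friction and masses are not known exactly. Their poses are not given: they have to be found in the camera images.
- kiln: Low silvery bench kiln, 240 deep x 270 wide x 215 mm tall, black control panel at the right of its front. Origin: on the table, 95 mm before the middle of its front face, right under the fulcrum pin of the stand; x points to its back, its front (-x) looks roughly at the robot. Fixed. Stand and lever are in front of it.
- kiln_lid: The kiln's heavy lid (about 4 kg), 240 x 270 x 55 mm, hinged along the kiln's back edge, so that its front rises; it falls shut by its weight. Origin: front lower edge, middle, of the steel lug, 76 mm wide, that sticks out 55 mm from its front over the lever's roller: 165 mm above the table when shut, about 199 mm with the lever at the bottom of the gate, 193 mm with it hooked.
- lift_stand: Fixed grey stand in front of the kiln, axes as the kiln's (x to the back, y left, z up). Origin on the table, under the fulcrum pin. Base 205 x 100 x 8 mm; fork whose 34 mm gap carries the pin 158 mm up; 140 mm nearer the robot the keeper gate, a 10 mm plate across the lever, 81 mm wide, right upright 222 mm tall, left part about 192 mm.
- fulcrum (a point): Centre of the 12 mm pin in the fork of the stand, 158 mm above the table. The lever rests on it by a saddle open below, and turns on it up and down and about 0.2 rad sideways.
- gate_channel (a point): Where the lever's round neck (14 mm thick) has its centre at the bottom of the gate's upright channel: channel 20 mm wide, open above, at the right (-y) of the gate; its floor is 120 mm above the table, 7 mm below this point.
- gate_notch (a point): Where the neck's centre comes to rest, hooked: 30 mm left (+y of the stand) of gate_channel and 14 mm higher, in a pocket 32 mm wide under the overhang. Between channel and pocket a lip 5 mm thick hangs down to 142 mm above the table; the neck passes under it with 8 mm to spare when down on the gate's floor, and cannot come back once let up behind it.
- lift_lever: Loose steel lever, 0.45 kg, 310 mm long. Origin on the fulcrum pin's axis. Long arm towards the robot (about -x), short end with a brass roller 65 mm beyond the pin under a steel lug of the lid. It rests sloping, 0.22 rad up to the robot, neck above the gate's channel; its body axes are level in that pose. At the bottom of the gate it slopes 0.32 rad down.
- lever_pad (a point): Centre of the top face of the red press pad on the long end, 215 mm from the pin: 62 x 62 mm, sides turned up 15 mm, 56 mm apart inside; a fingertip can push sideways on them. Rests 223 mm above the table; about 110 mm lower it is stopped hard by the gate's floor. Takes 3 to 8 N down, 4 to 8 N sideways; the lid drives it back up. Hooked: about 45 mm farther left, 20 mm above its lowest.
- lever_neck (a point): Centre of the lever's round neck, 140 mm from the pin, where it crosses the gate plate.
- bisque_cup_b: Bystander: small terracotta-coloured cup, 65 mm wide, 50 mm tall. Origin: centre of its underside.
- masking_tape: Bystander: roll of masking tape lying flat, 105 mm wide, 20 mm tall. Origin: centre of its underside.
- brush_3: Bystander: red paintbrush lying down, 210 mm long. Origin: centre of its underside.
- tea_glass: Bystander: tea glass, 68 mm wide, 91 mm tall. Origin: centre of its underside.
- pot_c: Bystander: yellow pot with a blue cap, 49 mm wide, 62 mm tall. Origin: centre of its underside.
- pot_a: Bystander: blue pot with a white cap, 42 mm wide, 53 mm tall. Origin: centre of its underside.
- stilt: Bystander: three-armed kiln stilt, 55 mm wide, 13 mm tall. Origin: centre of its underside.

How it is judged:
On the way, in this order (a step that is already met when the one before it is completed fails the run):
1. the fingers press the lever to the bottom of the gate, raising the lid (height (world z) of kiln_lid above 0.191 m and y of lever_neck in the frame of lift_stand below 0 m and contact force between the fingers and lift_lever above 0.5 N), for 0.05 s.
2. still pressed, the lever's neck is pushed under the overhang (height (world z) of kiln_lid above 0.187 m and y of lever_neck in the frame of lift_stand above 0.006 m and contact force between the fingers and lift_lever above 0.3 N), for 0.05 s.
At the end, for the whole second after the job is handed in: The lever's neck rests in the pocket of the gate behind the lip (6 to 32 mm left of the stand's middle, below 150 mm), its saddle within 12 mm of the pin, and the lug of the lid stands still, 22 mm or more above its shut height (height (world z) of kiln_lid above 0.187 m and linear speed of kiln_lid below 0.01 m/s and y of lever_neck in the frame of lift_stand between 0.006 and 0.032 m and z of lever_neck in the frame of lift_stand below 0.15 m and distance between lift_lever and fulcrum below 0.012 m and linear speed of lift_lever below 0.02 m/s); the robot touches nothing.
It fails at once if the lever is lifted or pulled out of its fork (distance between lift_lever and fulcrum above 0.02 m).
It fails at once if the arm or fingers touch the kiln or its lid (contact force between any of the fingers, the arm and kiln above 1 N).
It fails at once if the lid drops or is flung up (faster than 0.35 m/s) (linear speed of kiln_lid above 0.35 m/s).
It fails at once if something else on the table is moved by more than 25 mm (distance of any of bisque_cup_b, masking_tape, brush_3, tea_glass, pot_c, pot_a, stilt from where it was at the start of the episode above 0.025 m).
It also fails if it takes over 42 s, if anything falls off the work surface, if the arm or the gripper's body presses on something with over 40 N, if the wrist force passes 120 N, or if a joint passes its speed limit or range.

## Working session

There is one attempt and no reset: what is moved stays moved. The work goes in short steps, Python scripts to look and compute and a tool call to move; the robot and the scene stay as the last step left them, time stands still between calls to the robot, and variables do not carry over. Pictures are saved under pics/ and viewed, and the job is handed in when it is done.

Besides the shell and the picture viewer there is one more tool, called as name([rows], argument=value, ...), one row to a line, values as JSON. carry_out: Moves the arm, as the interface text tells. Its arguments: {"type":"object","properties":{"commands":{"type":"array"},"grip_force":{"type":"number"}},"required":["commands"]}

```bash
mkdir -p pics; python3 - <<'E'
from bench import r
import cv2
s=r.read_state()
for k in ("time","ee_pos","eef_rot","ft_force","width"): print(k,s[k])
for n in ("scene","side","wrist"):
    i=r.camera_info(n); print(n,i)
    cv2.imwrite(f"pics/{n}0.png",r.camera(n))
E
```

```text
time 0.0
ee_pos [0.17666029 0.59910643 0.22172886]
eef_rot [ 8.00875145e-01  5.98830923e-01 -5.60448656e-04  4.61036354e-04]
ft_force [-0.3595843  -0.88453857  0.36023079]
width 0.0870301996452796
scene {'fx': 496.17008423795943, 'fy': 496.17008423795943, 'cx': 279.98471978658284, 'cy': 209.72721381715152, 'k1': -0.019393370612580656, 'origin': array([-0.53017012, -0.55788101,  0.77084739]), 'rotation': array([ 0.72582811, -0.45734979,  0.27346846, -0.43499394])}
side {'fx': 413.63454662792043, 'fy': 413.63454662792043, 'cx': 280.4037115940713, 'cy': 209.64769438653684, 'k1': -0.09363442928773535, 'origin': array([ 0.3726248 , -0.87583001,  0.81677154]), 'rotation': array([ 0.89947232, -0.08865319,  0.05370014, -0.4245073 ])}
wrist {'fx': 299.12803247516285, 'fy': 299.12803247516285, 'cx': 279.6507689112031, 'cy': 210.68046862125973, 'k1': -0.05850476503997559, 'origin': array([0.10370461, 0.62094056, 0.38369989]), 'rotation': array([0.79301316, 0.59305039, 0.08276369, 0.11212287])}
```

View pics/scene0.png

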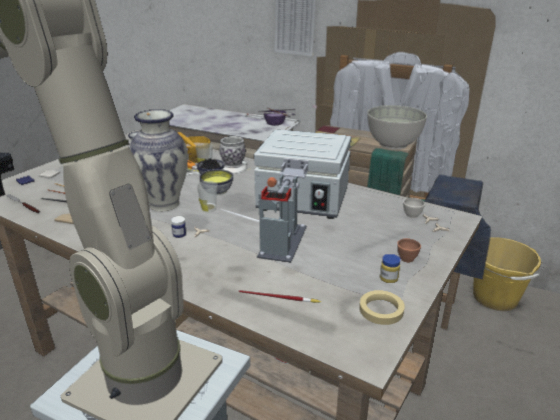

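View pics/side0.png

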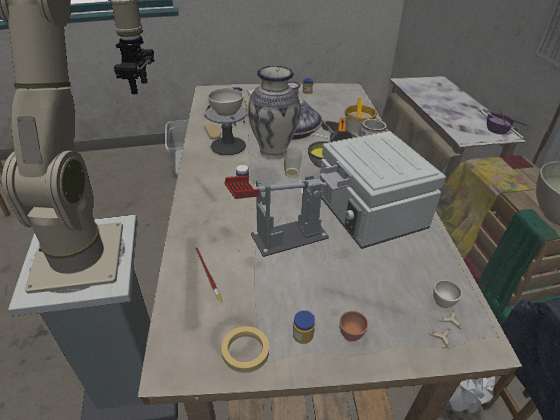

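View pics/wrist0.png

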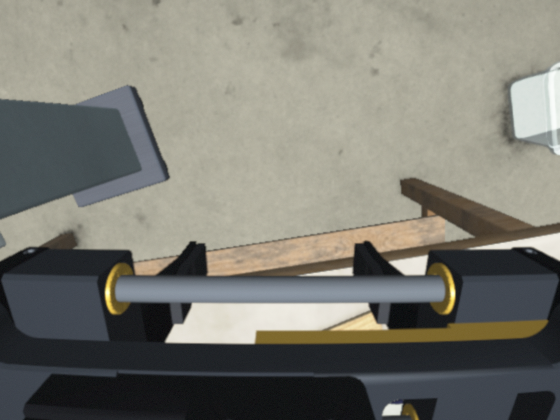

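```bash
cat > h.py <<'E'
import numpy as np, cv2
from scipy.spatial.transform import Rotation as R
def ray(i,u,v):
    K=np.array([[i['fx'],0,i['cx']],[0,i['fy'],i['cy']],[0,0,1]])
    p=cv2.undistortPoints(np.array([[[u,v]]],float),K,np.array([i['k1'],0,0,0,0.]))[0,0]
    d=R.from_quat(i['rotation']).as_matrix()@np.array([p[0],p[1],1]); return np.array(i['origin']),d/np.linalg.norm(d)
def plane(i,u,v,z):
    o,d=ray(i,u,v); return o+d*(z-o[2])/d[2]
def tri(i1,p1,i2,p2):
    o1,d1=ray(i1,*p1);o2,d2=ray(i2,*p2)
    s=np.linalg.lstsq(np.c_[d1,-d2],o2-o1,rcond=None)[0]
    a=o1+s[0]*d1;b=o2+s[1]*d2; return (a+b)/2,np.linalg.norm(a-b)
def px(i,P):
    c=R.from_quat(i['rotation']).inv().apply(np.atleast_2d(P)-i['origin']); x=c[:,:2]/c[:,2:]
    r2=(x**2).sum(1,keepdims=True); x=x*(1+i['k1']*r2); return x*[i['fx'],i['fy']]+[i['cx'],i['cy']]
E
python3 - <<'E'
import cv2
a=cv2.imread('pics/scene0.png')[120:270,200:360]; cv2.imwrite('pics/sceneC.png',cv2.resize(a,None,fx=4.9,fy=4,interpolation=cv2.INTER_CUBIC) if 0 else cv2.resize(a,None,fx=4,fy=4,interpolation=cv2.INTER_CUBIC))
a=cv2.imread('pics/side0.png')[130:265,210:390]; cv2.imwrite('pics/sideC.png',cv2.resize(a,None,fx=4,fy=4,interpolation=cv2.INTER_CUBIC))
E
```

```text
(no output)
```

View pics/sceneC.png

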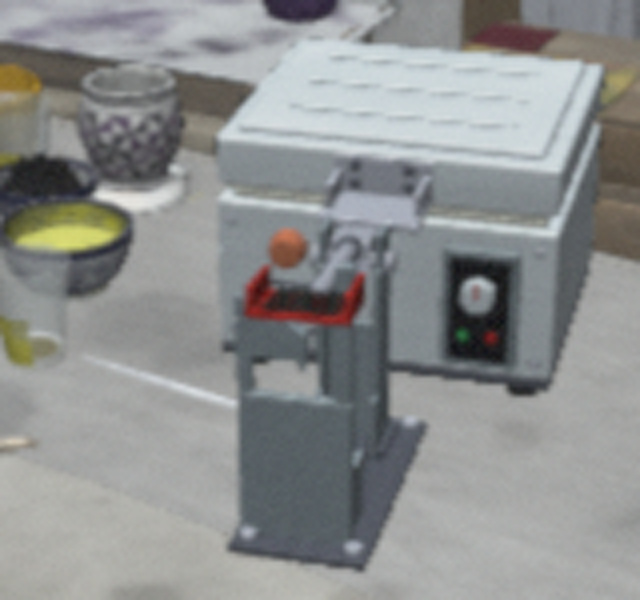

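View pics/sideC.png

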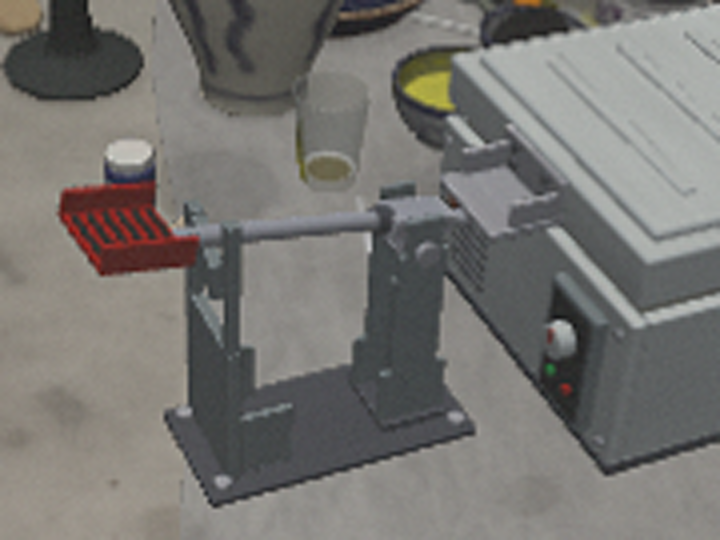

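```bash
cat > a.py <<'E'
from bench import r
from h import *
S=r.camera_info("scene");D=r.camera_info("side")
sc=lambda u,v:((u+.5)/4-.5+200,(v+.5)/4-.5+120)
sd=lambda u,v:((u+.5)/4-.5+210,(v+.5)/4-.5+130)
print('base scene NL NR BR'); 
for p in [(232,548),(362,567),(425,425)]: print(plane(S,*sc(*p),.004).round(4))
print('base side NL NR BR')
for p in [(165,415),(217,505),(475,432)]: print(plane(D,*sd(*p),.004).round(4))
print('bolts')
for a,b in [((352,548),(222,482)),((248,533),(183,411)),((412,422),(455,416))]: print(tri(S,sc(*a),D,sd(*b)), plane(S,*sc(*a),.01).round(4), plane(D,*sd(*b),.01).round(4))
print('pad corners: NR bottom.. near edge top')
for n,a,b in [('nearR top',(357,312),(102,262)),('nearL top',(247,305),(62,205)),('farR top',(362,278),(198,238)),('farL top',(265,268),(153,184)),]: print(n,tri(S,sc(*a),D,sd(*b)))
E
python3 a.py
```

```text
base scene NL NR BR
[ 0.485  -0.0017  0.004 ]
[ 0.5027 -0.0931  0.004 ]
[ 0.7004 -0.0561  0.004 ]
base side NL NR BR
[0.4867 0.0006 0.004 ]
[ 0.5078 -0.0954  0.004 ]
[ 0.7029 -0.0579  0.004 ]
bolts
(array([ 0.51405099, -0.08000976,  0.00938225]), np.float64(0.0007334173065725568)) [ 0.5128 -0.0808  0.01  ] [ 0.5141 -0.0801  0.01  ]
(array([ 0.49877369, -0.00657732,  0.01086363]), np.float64(0.0022695999227774154)) [ 0.4986 -0.0073  0.01  ] [ 0.4993 -0.004   0.01  ]
(array([ 0.68972308, -0.04888003,  0.0118242 ]), np.float64(0.0027548920121409953)) [ 0.6907 -0.0492  0.01  ] [ 0.6911 -0.0451  0.01  ]
pad corners: NR bottom.. near edge top
nearR top (array([ 0.43770413, -0.11649572,  0.23584954]), np.float64(0.0029879252454605653))
nearL top (array([ 0.42126478, -0.05103127,  0.23321129]), np.float64(0.0016433443787590054))
farR top (array([ 0.49771396, -0.09239874,  0.22742176]), np.float64(0.003222747406017515))
farL top (array([ 0.47936994, -0.0335393 ,  0.22951512]), np.float64(0.0017934567889016024))
```

```bash
python3 - <<'E'
from bench import r
from h import *
S=r.camera_info("scene");D=r.camera_info("side")
print('vase base',plane(D,275,152,0),'top',tri(S,(153,116),D,(275,72)))
print('bowl stand base',plane(D,228,148,0),'top near', tri(S,(213,0),D,(226,98)))
print('bowlrim z guess',plane(D,226,93,.15))
print('blue pot',plane(D,243,180,0),'glass',plane(D,292,173,0))
print('orange', px(D,np.array([ray(S,272,182)[0]+ray(S,272,182)[1]*t for t in (1.1,1.2,1.3,1.4,1.5)])))
s=r.read_state(); print(s['joint_torque'])
E
```

```text
vase base [0.64423904 0.43427752 0.        ] top (array([0.64107418, 0.43981487, 0.30568453]), np.float64(0.00377659053379428))
bowl stand base [0.47374781 0.49392771 0.        ] top near (array([ 0.4140001 , -0.01471522,  0.5630304 ]), np.float64(0.2446158602656869))
bowlrim z guess [0.49169156 0.65905532 0.15      ]
blue pot [0.50134887 0.27485027 0.        ] glass [0.67555392 0.28671808 0.        ]
orange [[198.3808525  172.24056534]
 [234.04306673 174.0661102 ]
 [264.98664946 175.68831915]
 [292.00802145 177.13353392]
 [315.75409249 178.42556511]]
[ 1.00538978e-04 -6.23621821e+01  2.42897967e-02 -3.90148473e+01
 -6.12725085e-02  3.70487070e-02  1.13884737e-04]
```

```bash
cat > plan.py <<'E'
from bench import r
from h import *
def units(P,yaw=None,tilt=0):
    s=r.read_state(); q=R.from_quat(s['eef_rot']); d=q.inv().apply(np.array(P)-s['ee_pos'])/.025
    out=list(d.round(2))
    if yaw is not None:
        c,sn=np.cos(yaw),np.sin(yaw)   # tool y along yaw direction, z down, x = y cross z
        y=np.array([c,sn,0]);z=np.array([0,0,-1.]);x=np.cross(y,z)
        T=R.from_matrix(np.c_[x,y,z]); T=R.from_rotvec(tilt*np.array([-sn,c,0]))*T
        out+=list((np.degrees((q.inv()*T).as_rotvec())/5).round(2))
    return out
E
python3 - <<'E'
from plan import *
s=r.read_state();print(R.from_quat(s['eef_rot']).as_matrix().round(3))
for P in [(.177,.6,.42),(.30,.45,.42),(.40,.28,.42),(.455,.1,.40),(.455,-.073,.40)]: print(P,units(P,.19))
E
```

```text
[[ 0.283  0.959 -0.   ]
 [ 0.959 -0.283 -0.001]
 [-0.001  0.    -1.   ]]
(0.177, 0.6, 0.42) [np.float64(0.03), np.float64(0.0), np.float64(-7.92), np.float64(-0.0), np.float64(0.01), np.float64(-5.46)]
(0.3, 0.45, 0.42) [np.float64(-4.34), np.float64(6.42), np.float64(-7.92), np.float64(-0.0), np.float64(0.01), np.float64(-5.46)]
(0.4, 0.28, 0.42) [np.float64(-9.73), np.float64(12.18), np.float64(-7.91), np.float64(-0.0), np.float64(0.01), np.float64(-5.46)]
(0.455, 0.1, 0.4) [np.float64(-16.01), np.float64(16.33), np.float64(-7.1), np.float64(-0.0), np.float64(0.01), np.float64(-5.46)]
(0.455, -0.073, 0.4) [np.float64(-22.65), np.float64(18.28), np.float64(-7.1), np.float64(-0.0), np.float64(0.01), np.float64(-5.46)]
```

carry_out([
  [[255,0,0,-2.5,0,0,0],[255,0,0,-5,0,0,0],[255,0,0,-7.5,0,0,0],[255,-1.5,2.1,-7.9,0,0,-1],[255,-3,4.3,-7.9,0,0,-2],[255,-4.4,6.4,-7.9,0,0,-3],[255,-6,8.4,-7.9,0,0,-4],[255,-8,10.4,-7.9,0,0,-5],[255,-9.8,12.2,-7.9,0,0,-5.5],[255,-11.8,13.7,-7.9,0,0,-5.5],[255,-13.8,15,-7.9,0,0,-5.5],[255,-15.8,16.2,-7.5,0,0,-5.5]],
], grip_force=30)

```text
time: 1.65
ee_pos: [0.4509, 0.115, 0.4116]
eef_rot: [0.636, 0.772, -0.0, 0.0]
ft_force: [1.6, 0.6, -0.1]
width: 0.0003
```

```bash
python3 - <<'E'
from plan import *
s=r.read_state();print(s['time'],s['ee_pos'],R.from_quat(s['eef_rot']).as_matrix().round(3),s['width'],s['ft_force'])
for P in [(.45,-.073,.38),(.45,-.073,.3)]: print(P,units(P,.19))
E
```

```text
1.65 [0.45093812 0.11495092 0.41160076] [[-0.192  0.981  0.001]
 [ 0.981  0.192 -0.001]
 [-0.001  0.    -1.   ]] 0.0002769560138038179 [ 1.60709298  0.59220294 -0.14484072]
(0.45, -0.073, 0.38) [np.float64(-7.37), np.float64(-1.48), np.float64(1.27), np.float64(0.0), np.float64(0.01), np.float64(0.03)]
(0.45, -0.073, 0.3) [np.float64(-7.37), np.float64(-1.48), np.float64(4.47), np.float64(0.0), np.float64(0.01), np.float64(0.03)]
```

carry_out([
  [[255,-1.8,-0.4,0.3,0,0,0],[255,-3.7,-0.7,0.8,0,0,0],[255,-5.5,-1,1.3,0,0,0],[255,-7.3,-1.3,2.5,0,0,0],[255,-7.3,-1.3,3.7,0,0,0],[255,-7.3,-1.3,4.7,0,0,0],[255,-7.3,-1.3,4.7,0,0,0]],
])

```text
time: 2.52
ee_pos: [0.4531, -0.0705, 0.2929]
eef_rot: [0.636, 0.772, -0.001, -0.001]
ft_force: [-0.5, -0.2, 0.7]
width: 0.0003
```

```bash
python3 - <<'E'
from plan import *
s=r.read_state();print(s['time'],s['ee_pos'],s['ft_force'])
W=r.camera_info("wrist")
cv2.imwrite('pics/w1.png',r.camera("wrist"))
S=r.camera_info("scene");D=r.camera_info("side")
a=r.camera("scene")[120:270,200:360]; cv2.imwrite('pics/s1.png',cv2.resize(a,None,fx=4,fy=4,interpolation=cv2.INTER_CUBIC))
a=r.camera("side")[95:230,190:350]; cv2.imwrite('pics/d1.png',cv2.resize(a,None,fx=4,fy=4,interpolation=cv2.INTER_CUBIC))
E
```

```text
2.525 [ 0.45309815 -0.07048203  0.29292306] [-0.51663256 -0.20068532  0.67982675]
```

View pics/w1.png

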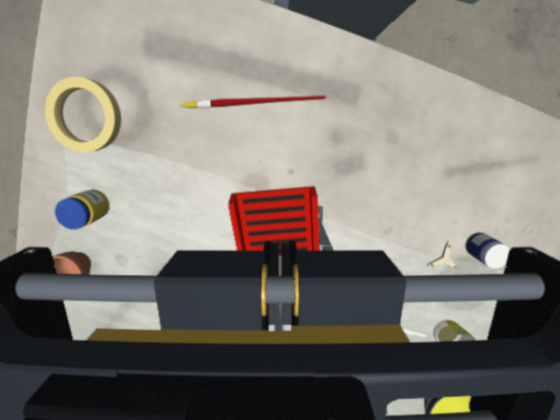

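View pics/s1.png

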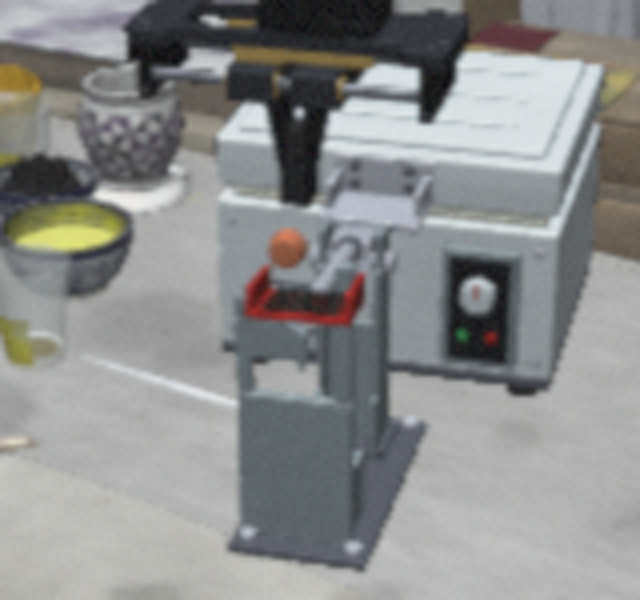

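View pics/d1.png

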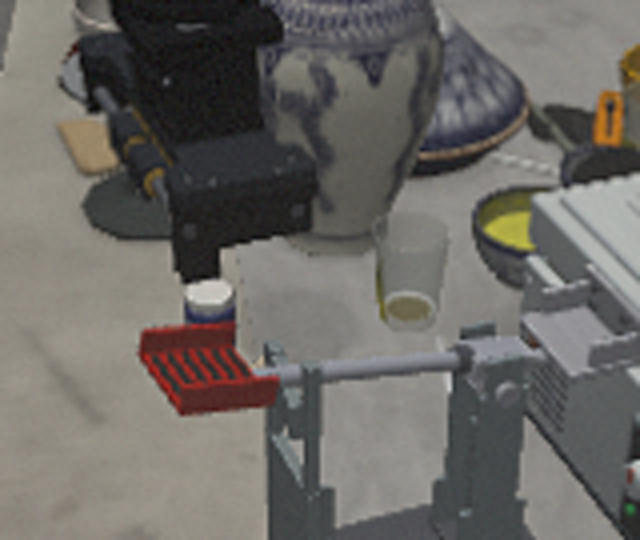

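```bash
python3 - <<'E'
from plan import *
W=r.camera_info("wrist")
im=cv2.imread('pics/w1.png');h=cv2.cvtColor(im,cv2.COLOR_BGR2HSV)
m=((h[...,0]<8)|(h[...,0]>172))&(h[...,1]>150)&(h[...,2]>70); m[:150]=0
n,l,st,c=cv2.connectedComponentsWithStats(m.astype('uint8')); k=1+st[1:,4].argmax(); print(st[k])
for v in (196,210,225,240):
    x=np.where(l[v]==k)[0]; print(v,x.min(),x.max(),[plane(W,u,v,.236).round(4) for u in (x.min(),x.max())])
print(units((.4531,-.0705,.22)))
E
```

```text
[ 229  187   91   64 3997]
196 232 316 [array([ 0.4378, -0.1104,  0.236 ]), array([ 0.4255, -0.0478,  0.236 ])]
210 230 317 [array([ 0.449 , -0.1103,  0.236 ]), array([ 0.4361, -0.0446,  0.236 ])]
225 233 318 [array([ 0.4606, -0.1062,  0.236 ]), array([ 0.4479, -0.0411,  0.236 ])]
240 236 319 [array([ 0.4726, -0.102 ,  0.236 ]), array([ 0.4599, -0.0374,  0.236 ])]
[np.float64(0.01), np.float64(-0.06), np.float64(3.01)]
```

carry_out([
  [[255,0,0,1,0,0,0],[255,0,0,2,0,0,0],[255,0,0,2.5,0,0,0],[255,0,0,2.8,0,0,0],[255,0,0,3.1,0,0,0],[255,0,0,3.4,0,0,0],[255,0,0,3.6,0,0,0],[255,0,0,3.6,0,0,0]],
])

```text
time: 3.68
ee_pos: [0.4547, -0.0705, 0.2052]
eef_rot: [0.636, 0.772, 0.0, 0.001]
ft_force: [-1.3, -1.0, 3.8]
width: 0.0008
```

```bash
cat > look.py <<'E'
import sys
from plan import *
n=sys.argv[1]
s=r.read_state();print(s['time'],s['ee_pos'],s['ft_force'],s['torque'])
a=r.camera("scene")[120:270,200:360]; b=r.camera("side")[130:265,220:380]
cv2.imwrite(f'pics/sd{n}.png',np.vstack([cv2.resize(x,None,fx=3.5 if 0 else 2.1*1.0,fy=2.1,interpolation=cv2.INTER_CUBIC) for x in (a,b)]) if 0 else np.hstack([cv2.resize(x[:135],(400,338),interpolation=cv2.INTER_CUBIC) for x in (a,b)]))
E
python3 look.py 2
```

```text
3.675 [ 0.4547289  -0.07050943  0.20520993] [-1.32267276 -0.9654018   3.79750889] [-0.14965483  0.37359735  0.01363225]
```

View pics/sd2.png

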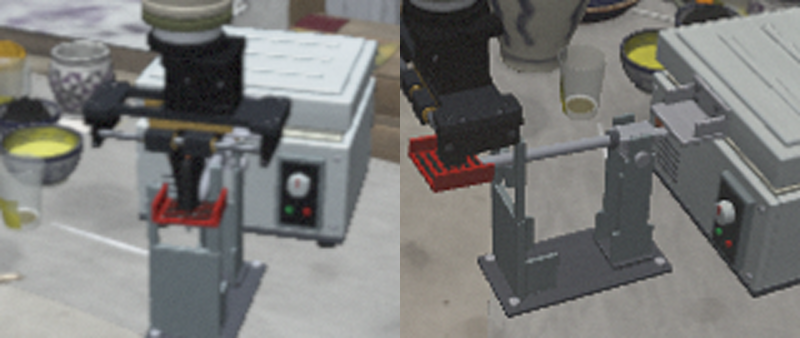

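carry_out([
  [[255,0,0,0.4,0,0,0],[255,0,0,0.8,0,0,0],[255,0,0,1.2,0,0,0],[255,0,0,1.6,0,0,0],[255,0,0,2,0,0,0],[255,0,0,2.3,0,0,0],[255,0,0,2.6,0,0,0],[255,0,0,2.6,0,0,0]],
])

```text
time: 4.78
ee_pos: [0.4549, -0.0704, 0.1403]
eef_rot: [0.636, 0.772, 0.0, 0.001]
ft_force: [-1.7, -0.1, 3.2]
width: 0.0002
```

```bash
python3 look.py 3
```

```text
4.775 [ 0.45485034 -0.07041988  0.14031514] [-1.73377024 -0.06150319  3.20001281] [0.02919166 0.38339188 0.02557344]
```

View pics/sd3.png

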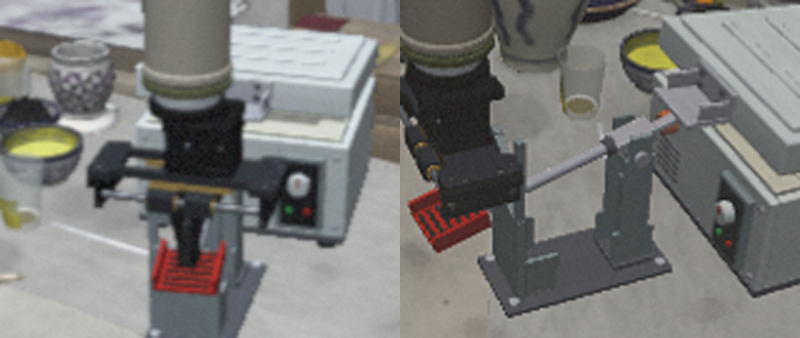

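carry_out([
  [[255,0,-0.1,0.15,0,0,0],[255,0,-0.2,0.3,0,0,0],[255,0,-0.3,0.45,0,0,0],[255,0,-0.3,0.6,0,0,0],[255,0,-0.3,0.6,0,0,0]],
])

```text
time: 5.5
ee_pos: [0.4484, -0.0718, 0.1262]
eef_rot: [0.636, 0.772, 0.001, 0.002]
ft_force: [0.5, 0.1, 5.1]
width: 0.0004
```

carry_out([
  [[255,0,0,0.1,0,0,0],[255,0,0,0.2,0,0,0],[255,0,0,0.3,0,0,0],[255,0,0,0.3,0,0,0]],
])

```text
time: 6.0
ee_pos: [0.4489, -0.0718, 0.119]
eef_rot: [0.636, 0.772, 0.001, 0.002]
ft_force: [0.7, 1.2, 4.7]
width: 0.0007
```

carry_out([
  [[255,0,0,0.1,0,0,0],[255,0,0,0.2,0,0,0],[255,0,0,0.2,0,0,0]],
])

```text
time: 6.38
ee_pos: [0.4498, -0.0717, 0.1151]
eef_rot: [0.636, 0.772, 0.002, 0.002]
ft_force: [-0.7, 0.5, 14.6]
width: 0.0002
```

```bash
python3 look.py 4
```

```text
6.375 [ 0.44976004 -0.0717136   0.11513259] [-0.7095968   0.50549846 14.60350586] [0.23153068 0.2029208  0.02483466]
```

View pics/sd4.png

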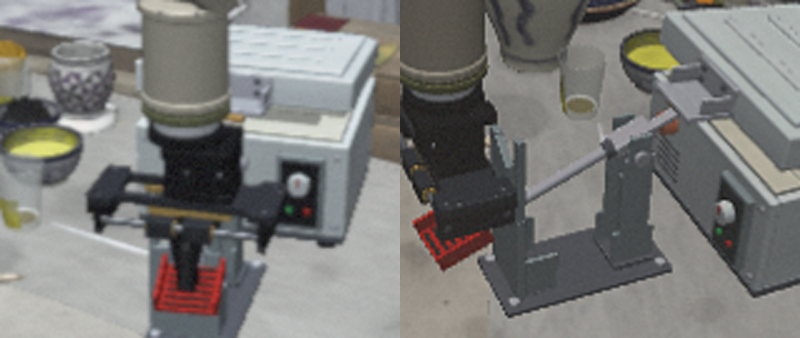

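carry_out([
  [[255,0.15,0,0.02,0,0,0],[255,0.3,0,0.02,0,0,0],[255,0.45,0,0.02,0,0,0],[255,0.6,0,0.02,0,0,0],[255,0.75,0,0.02,0,0,0],[255,0.9,0,0.02,0,0,0],[255,1.05,0,0.02,0,0,0],[255,1.2,0,0.02,0,0,0]],
])

```text
time: 7.48
ee_pos: [0.4434, -0.0444, 0.1149]
eef_rot: [0.636, 0.771, 0.001, 0.003]
ft_force: [-4.2, -7.4, 11.7]
width: 0.0004
```

```bash
python3 look.py 5
```

```text
7.475 [ 0.44338898 -0.0443574   0.1149336 ] [-4.16312302 -7.4216572  11.65109311] [-1.90014901  0.93457706 -0.07912953]
```

View pics/sd5.png

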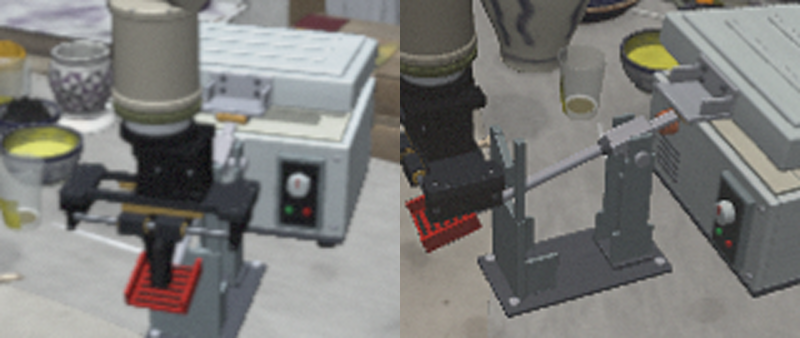

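carry_out([
  [[255,0.15,0,0.02,0,0,0],[255,0.3,0,0.02,0,0,0],[255,0.45,0,0.02,0,0,0],[255,0.6,0,0.02,0,0,0],[255,0.75,0,0.02,0,0,0],[255,0.85,0,0.02,0,0,0],[255,0.85,0,0.02,0,0,0]],
])

```text
time: 8.45
ee_pos: [0.4392, -0.0234, 0.1149]
eef_rot: [0.636, 0.771, 0.001, 0.002]
ft_force: [-1.6, -3.6, 9.5]
width: 0.0007
```

```bash
python3 look.py 6; python3 - <<'E'
from plan import *
S=r.camera_info("scene");D=r.camera_info("side")
cv2.imwrite('pics/x.png',cv2.resize(r.camera("scene")[150:270,220:380],None,fx=5,fy=5,interpolation=cv2.INTER_CUBIC))
E
```

```text
8.45 [ 0.43915816 -0.02343094  0.11486489] [-1.56968056 -3.60589511  9.54927134] [-0.82600143  0.43856073 -0.12532171]
```

View pics/sd6.png

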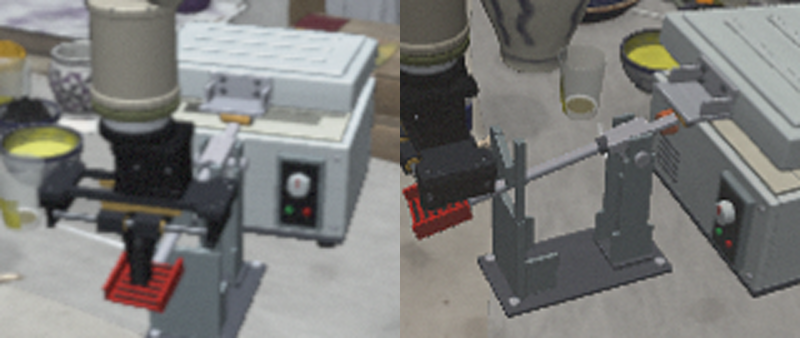

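View pics/x.png

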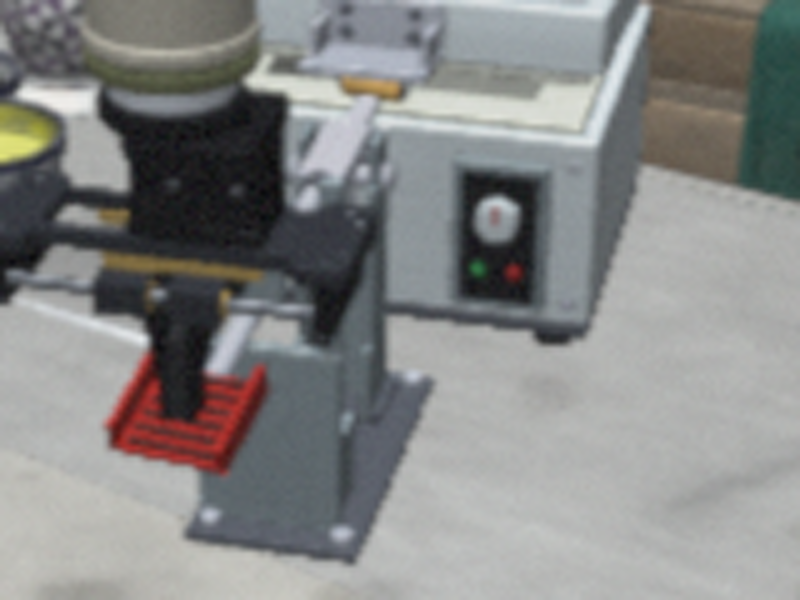

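```bash
python3 - <<'E'
from plan import *
S=r.camera_info("scene")
f=np.array([.660,-.012]);
def st(P):
    d=P[:2]-f; c,s=np.cos(.19),np.sin(.19); return np.array([c*d[0]+s*d[1],-s*d[0]+c*d[1],P[2]]).round(4)
for u,v,z in [(110,428,.117),(230,468,.117),(165,452,.106)]:
    print(st(plane(S,(u+.5)/5-.5+220,(v+.5)/5-.5+150,z)))
print('tcp',st(r.read_state()['ee_pos']))
# start images: bottom frame pic sd4 (scale 400/160=2.5): near corners
for u,v,z in [(152,305,.117),(222,312,.117)]:
    print('before',st(plane(S,u/2.5+200,v/2.5+120,z)))
for u,v,z in [(107,298,.117),(170,308,.117)]:
    print('after',st(plane(S,u/2.5+200,v/2.5+120,z)))
E
```

```text
[-0.2485  0.0592  0.117 ]
[-0.2699 -0.0107  0.117 ]
[-0.2466  0.0307  0.106 ]
tcp [-0.219   0.0305  0.1149]
before [-0.2675  0.0025  0.117 ]
before [-0.2625 -0.0681  0.117 ]
after [-0.2662  0.0501  0.117 ]
after [-0.2684 -0.0164  0.117 ]
```

carry_out([
  [[255,0.1,0,0.02,0,0,0],[255,0.2,0,0.02,0,0,0],[255,0.2,0,0.02,0,0,0],[255,0.2,0,-0.05,0,0,0],[255,0.2,0,-0.15,0,0,0],[255,0.2,0,-0.25,0,0,0],[255,0.2,0,-0.35,0,0,0],[255,0.2,0,-0.45,0,0,0]],
])

```text
time: 9.6
ee_pos: [0.438, -0.0184, 0.1262]
eef_rot: [0.636, 0.771, 0.001, 0.002]
ft_force: [-1.1, -0.3, 0.6]
width: 0.0004
```

```bash
python3 look.py 7
```

```text
9.6 [ 0.43802774 -0.01840425  0.12619456] [-1.06086354 -0.30131379  0.64329058] [-0.02527818  0.2210771  -0.00798028]
```

View pics/sd7.png

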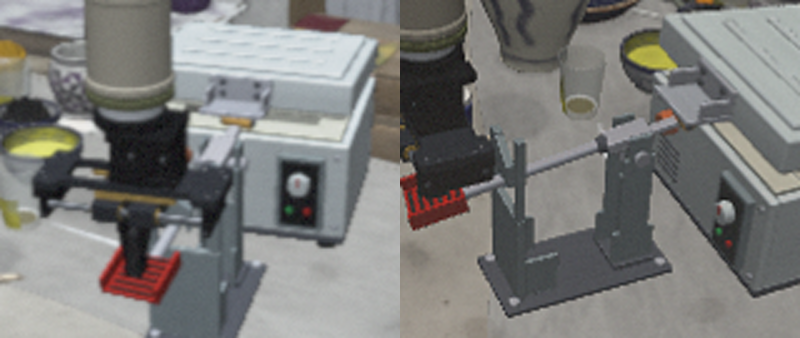

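carry_out([
  [[255,-0.1,0,-0.1,0,0,0],[255,-0.2,0,-0.2,0,0,0],[255,-0.2,0,-0.3,0,0,0],[255,-0.2,0,-0.4,0,0,0],[255,-0.2,0,-0.5,0,0,0],[255,-0.2,0,-0.6,0,0,0],[255,-0.2,0,-0.6,0,0,0]],
])

```text
time: 10.58
ee_pos: [0.4393, -0.0233, 0.1416]
eef_rot: [0.636, 0.771, 0.001, 0.003]
ft_force: [0.8, -0.3, 0.0]
width: 0.0004
```

```bash
python3 look.py 8; python3 - <<'E'
from plan import *
cv2.imwrite('pics/x8.png',cv2.resize(r.camera("side")[130:265,210:390],None,fx=4.4,fy=4.4,interpolation=cv2.INTER_CUBIC))
E
```

```text
10.575 [ 0.43925202 -0.02326819  0.14156344] [ 0.76620709 -0.27774104  0.04894177] [ 0.01352969 -0.06509568 -0.03877476]
```

View pics/sd8.png

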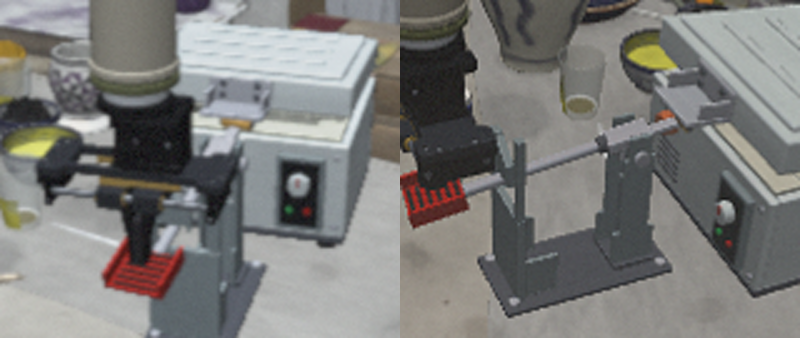

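View pics/x8.png

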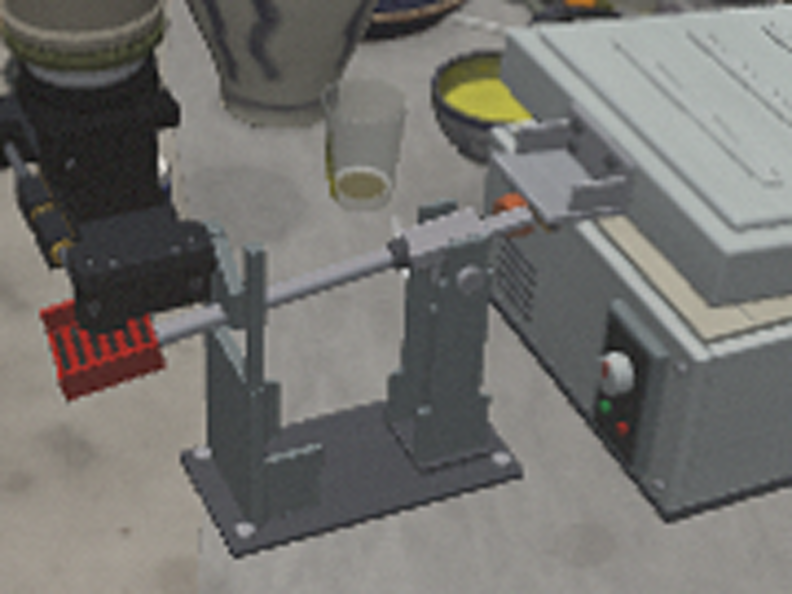

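carry_out([
  [[255,0,0,-0.5,0,0,0],[255,0,-0.1,-1.2,0,0,0],[255,0,-0.3,-2.5,0,0,0],[255,0,-0.5,-4,0,0,0],[255,0,-1,-6,0,0,0],[255,0,-1,-8,0,0,0],[255,2,-1,-9,0,0,0],[255,4,-1,-9,0,0,0],[255,6,-1,-9,0,0,0],[255,6,-1,-9,0,0,0]],
])

```text
time: 11.98
ee_pos: [0.3837, 0.1226, 0.3663]
eef_rot: [0.634, 0.773, 0.001, 0.003]
ft_force: [-0.6, -1.0, 0.3]
width: 0.0005
```

```bash
python3 look.py 9; python3 - <<'E'
from plan import *
a=r.camera("scene");b=r.camera("side")
cv2.imwrite('pics/x9.png',cv2.resize(a[150:270,220:360],None,fx=5,fy=5,interpolation=cv2.INTER_CUBIC))
cv2.imwrite('pics/b9.png',b)
S=r.camera_info("scene")
# lug vertical shift check
E
```

```text
11.975 [0.38373127 0.12257648 0.36630277] [-0.56552692 -1.04838056  0.31337676] [-0.01580447 -0.00431234  0.02517351]
```

View pics/x9.png

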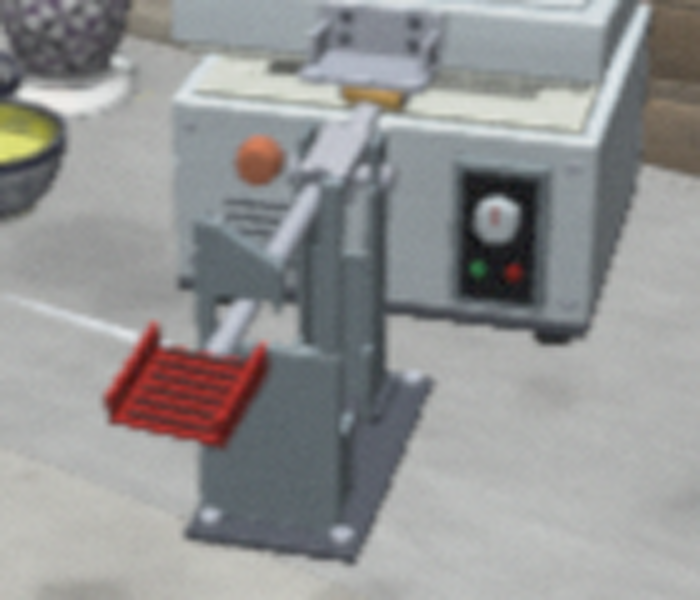

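View pics/b9.png

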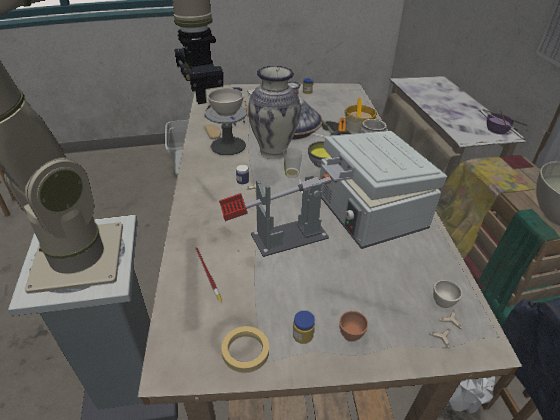

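View pics/sd9.png

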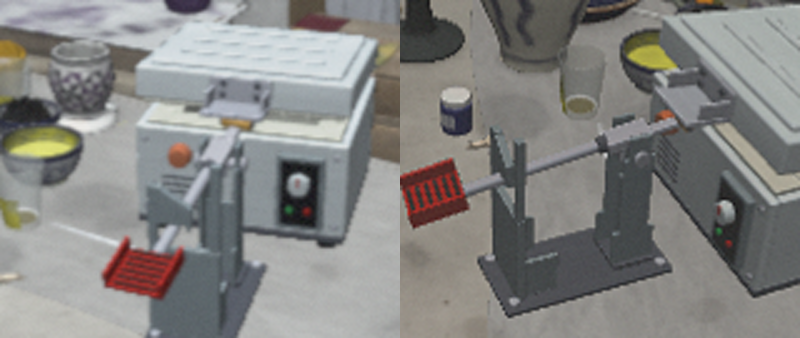

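```bash
python3 - <<'E'
from bench import r
print(r.close_job())
E
```

```text
the job is handed in; nothing more can be done
None
```

The lever is hooked in the gate's pocket and the lid is propped ajar. I handed the job in at about 12 s of the 42 s allowed; it reported no verdict.

- **What I did:** With the fingers shut I pressed the red pad down until the force rose to about 15 N at a fingertip height of 115 mm, the gate's floor. I then pushed it about 53 mm left while still pressed. I let it up slowly until the force on the tool faded to nothing, and moved the arm up and away.
- **Last checks:** In the scene and side pictures taken after coming away, the lever sits under the overhang behind the lip. The lid is open, with its lug resting on the roller. The lever looks the same as it did just before the arm left, and the bystanders I can see in the side picture stand where they were. The tool force read about 1 N, which is the sensor's noise.
- **Not measured:** I did not measure the lid's height or its stillness as numbers. I only estimated the neck's sideways position, at about 14 mm left of the stand's middle before a last 5 mm push. The upward push on the fingers ended after about 11 mm of rise instead of the 20 mm stated for the hooked position, though the pictures show the lever properly hooked.

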